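# Move the sole pattern to the other folding hook

### The job

Swing the folded hook all the way out to its stop, carry the wooden sole pattern straight across from the other hook onto it without dropping it or putting it down, and let it hang freely, then fold the emptied hook fully back to its stop along the board. Feel for the stops and work gently: never force a hook against its stop or press the pattern hard on a hook, and leave the last, the tin and the brush where they are.

Things in the scene. Friction and masses are not known exactly. Their poses are not given: they have to be found in the camera images.
- board: Wooden hanging board, 560 mm wide (y), 20 mm thick, top edge 224 mm above the bench, on two feet. Origin on the bench under the middle of its front face. Its front face looks along its +x axis (away from the robot), y runs along the board, z up. Fixed, but set down anywhere, turned a little.
- bracket_a: Steel bracket with hook A (carries the pattern at the start), on the board's front face. Origin on the vertical hinge axis at the height of the arm's axis, 28 mm before the face, 8 to 20 mm above the board's top edge; axes parallel to the board's. Hinge barrel 18 mm across, to 8 mm above the arm's axis. A may be left or right of B. The hook stays at any angle where it is left.
- bracket_b: Steel bracket with hook B (at the start empty and folded or nearly so), otherwise like A. A hook folds to the bracket's +y and swings out to its +x, clockwise from above, 90 degrees between two hard stops. The stop plates sit askew: both stops may be turned up to 0.35 rad either way (B's more than A's), which no listed pose shows: feel for each stop.
- hook_a_peg (a point): Middle of the upright end peg of hook A: steel, 10 mm across, 95 mm from the hinge axis, at the end of the arm (a round bar 8 mm thick). Peg top 26 mm above the arm's axis; this point 13 mm above it. y axis outward along the arm, z up. It stands clear above the board's top, so it can be pushed or pinched from above, also from the board's side.
- hook_b_peg (a point): Middle of the upright end peg of hook B, like A's. The hinges are stiff: about 2 N of push at the peg moves a hook; at a stop the resistance rises at once, and over about 12 N at the peg wrenches the stop plate round on its bracket, which spoils it.
- hook_b_seat (a point): Middle of the top of hook B's arm, 50 mm from the hinge axis: where the pattern's window edge should come to rest; anywhere from 20 to 82 mm from the hinge axis is good. y outward along the arm, z up.
- pattern_tab (a point): Centre of the grip tab of the plywood sole pattern, an upright plate 8 mm thick (x axis = plate normal, along the arm when hanging), 0.13 to 0.22 kg. The tab, above the window, is 62 mm wide (y) and 38 mm tall (z); this point is 19 mm below its top and 19 mm above the window's upper edge. Pinch it across its thickness.
- pattern_window (a point): Middle of the upper edge of the pattern's window, which rests on the arm. The window is 30 mm wide and reaches 44 mm down from here; the hook with its peg (30 mm tall over all) passes through it level when this edge is about 29 mm above the arm's top. The plate reaches 149 mm below this point, 72 mm wide at most.
- last: Bystander: wooden shoe last about 180 mm long, 65 mm tall, lying on the bench beyond the board. Origin under its middle.
- tin: Bystander: steel tin 68 mm across, 65 mm tall, on the bench. Origin at the middle of its underside.
- brush: Bystander: brush lying on the bench.

How it is judged:
By the outcome, as a careful person would: the job done as asked, in the order asked, and still so for the second after the job is handed in, with the robot touching nothing.
It also fails if it takes over 69 s, if anything falls off the work surface, if the arm or the gripper's body presses on something with over 40 N, if the wrist force passes 120 N, or if a joint passes its speed limit or range.

### The arm

A 6-joint arm with a two-finger parallel gripper is mounted at the origin on the work surface. World frame = base frame: x ahead of the robot, y to its left, z up, the work surface at z = 0. Lengths are in mm, angles in rad, forces in N, time in s.
With the tool pointing down it reaches from about 300 to 875 mm from the base axis. Payload 4.2 kg.
Tool frame: the origin (TCP) lies on the centre line of the jaws, within the pads' length; the fingertips stand 14 mm ahead of it and the grasp point (between the pads) lies 5 mm behind it; z points along the fingers, y is the direction in which the jaws open and shut (so a half turn about z gives the same grasp; the last joint's range is limited). The gripper opens to 85 mm and grips with 20 to 120 N. Pads are 22 mm wide; open, the fingers measure 114 mm over their backs; the gripper's body (76 mm by 85 mm) begins 54 mm behind the grasp point. The pads swing forward as they close: fully open they stand 13 mm farther back than shut.
Start: joints at [1.244, 0.32, 1.565, -0, 1.257, -0.02], TCP at [173.657, 548.163, 245.338] pointing down, gripper open.
Joint ranges: [-3.11, 3.11], [-0.84, 2.01], [0.21, 2.61], [-1.34, 4.49], [0.05, 2.63], [-2.56, 2.56]. Speed limits (rad/s): [2.57, 2.57, 3.14, 3.14, 3.14, 3.14].

### API

Orientations are given as [roll, pitch, yaw] about the fixed x, y, z axes, in that order (R = Rz(yaw) Ry(pitch) Rx(roll)).
In Python, from plant import r, vision, job gives the robot as it stands. The module is installed in compiled form; this text tells all that it offers.
- The arm moves only by the tool send_rows, never from a script. Its argument "moves" is a list of rows, each a list of 2 entries, a list of its own where there are three numbers: the shift along the tool's x, y, z in m, then the turn about the tool's z in rad. A call has 1 to 8 rows; each row is the pose to reach, as a shift and turn from the pose commanded when the call began, along the tool's axes at that moment; what a row does not reach only later rows make up. A row lasts 1/12 s, in which the tool goes at most 41.7 mm and 7.16 degrees, less where a joint would pass 70% of its speed; a pose out of reach is approached as far as the arm can. A call with a gripper value outside its range is refused whole. "claw" is the opening, from 0 (shut) to 1 (fully open), set as the call begins (left out, the last holds). The fingers move at their own pace and stop on an object; "newtons" is the grip in N (left out, the last holds). Time passes only in rows, so rows that repeat a pose let the fingers close. It gives the time, the measured TCP pose, the force and the opening at its end, in the units of the state.
- r.state(): the state, without advancing time (a new reading comes with each control period).
- vision.capture(name): name is "scene" or "top" or "wrist"; returns a dict with "color" (480x640x3 uint8, red, green, blue), "depth" (480x640 float32, mm along the optical axis (not along the pixel's ray), 0 where there is no reading), "fov_y" (degrees; the focal length in pixels is half the picture's height over the tangent of half this angle, whatever the lens; pixels are square), "cx", "cy" (the principal point, pixels), "k1" (the pictures are not rectified: a ray, as slopes to the right and down, at radius r is drawn at 1 + k1 r^2 times it, then the intrinsics apply), "rvec" (rotation vector, rad) and "tvec" (3), from world to camera coordinates, as OpenCV has them. Camera axes: x right, y down, z forward; pixel columns grow to the right and rows downward; lengths in mm; the calibration is good to about 2 mm. A picture is of the moment at which its call begins.
- job.close_job(): hands the job in, once; it reports no verdict.
Trained networks look in the newest picture that a camera, given by its name, has taken for a name from the list of things; names that differ only in an ending like _2 or _b are one class to them, and where a whole thing is asked for, a point or a joint stands for the part that bears it (a point fixed in the world has none). Each returns a list of dicts, best first, with "score" (0 to 1); they miss things now and then, are a little off and sometimes report something else, mostly with a low value. They report only what shows in the picture. A call takes as long as a camera call.
- vision.spot_in(camera, name): "pixel" ([column, row] in pixels, amid what is visible of it).
- vision.regions_of(camera, name): "region" (480x640 bool, what is visible of it) and "pixel" ([column, row] in pixels, amid what is visible of it).
- vision.landmark_of(camera, name): "pixel" ([column, row] in pixels: a listed point, or the origin of a listed thing).
The state is a dict: "time": time; "q": joint angles; "qvel": joint speeds; "joint_efforts": joint torques, N m; "eef_pos": TCP position; "tcp_rot": TCP orientation; "ft_force": force on the tool from outside, world axes, zero at the start; "wrist_torque": the same for the moment, N m; "gripper_width": finger opening in mm.
Only numpy, scipy, OpenCV 4.12 (cv2) and the standard library are available. Lean on these libraries where they do the work, as an engineer would, in place of code of your own. Each camera call takes 0.05 s, during which the arm holds its last target. There are 200 camera calls.

## Working session

There is one attempt and no reset: what is moved stays moved. The work goes in short steps, Python scripts to look and compute and a tool call to move; the robot and the scene stay as the last step left them, time stands still between calls to the robot, and variables do not carry over. Pictures are saved under pics/ and viewed, about 8 in all and at most 12, crops included, and the job is handed in when it is done.

Besides the shell and the picture viewer there is one more tool, called as name(argument=value, ...) on one line, values as JSON. send_rows: Moves the arm, as the interface text tells. Its arguments: {"type":"object","properties":{"moves":{"type":"array","items":{"type":"array"}},"claw":{"type":"number"},"newtons":{"type":"number"}},"required":["moves"]}

```bash
mkdir -p pics
cat > h.py <<'E'
import numpy as np, cv2
from plant import r, vision, job
def cam(c):
    f=240/np.tan(np.radians(c["fov_y"])/2); R=cv2.Rodrigues(np.array(c["rvec"],float))[0]
    return f,R,np.array(c["tvec"],float).ravel()
def ray(c,p):
    f,R,t=cam(c); d=np.array([(p[0]-c["cx"])/f,(p[1]-c["cy"])/f]); u=d.copy()
    for _ in range(20): u=d/(1+c["k1"]*(u@u))
    return -R.T@t, R.T@np.array([u[0],u[1],1.])
def atz(c,p,z):
    o,d=ray(c,p); return o+d*(z-o[2])/d[2]
def dep(c,p,w=1):
    x,y=int(round(p[0])),int(round(p[1])); D=c["depth"][max(y-w,0):y+w+1,max(x-w,0):x+w+1]; D=D[D>0]
    if not len(D): return None
    o,d=ray(c,p); return o+d*np.median(D)
def proj(c,P):
    f,R,t=cam(c); q=R@np.array(P,float)+t; u=q[:2]/q[2]; u=u*(1+c["k1"]*(u@u)); return u*f+[c["cx"],c["cy"]]
def tri(a,pa,b,pb):
    o1,d1=ray(a,pa);o2,d2=ray(b,pb)
    s=np.linalg.lstsq(np.array([d1,-d2]).T,o2-o1,rcond=None)[0]
    return (o1+d1*s[0]+o2+d2*s[1])/2, np.linalg.norm(o1+d1*s[0]-o2-d2*s[1])
def save(c,n): cv2.imwrite(f"pics/{n}.png",cv2.cvtColor(c["color"],cv2.COLOR_RGB2BGR))
def st():
    s=r.state(); print({k:np.round(s[k],3).tolist() for k in("time","q","eef_pos","tcp_rot","ft_force","wrist_torque","gripper_width")})
E
python3 - <<'E'
from h import *
st()
C={n:vision.capture(n) for n in("scene","top")}
for n,c in C.items():
    save(c,n+"0"); print(n,(-cam(c)[1].T@cam(c)[2]).round())
    for k in "board bracket_a bracket_b hook_a_peg hook_b_peg hook_b_seat pattern_tab pattern_window last tin brush".split():
        L=vision.landmark_of(n,k)
        for l in L[:3]:
            P=dep(c,l["pixel"]); print(n,k,round(l["score"],2),np.round(l["pixel"],1),None if P is None else P.round(1))
E
```

```text
{'time': 0.0, 'q': [1.244, 0.32, 1.566, -0.0, 1.257, -0.02], 'eef_pos': [173.517, 547.718, 244.49], 'tcp_rot': [-3.14, -0.0, 2.835], 'ft_force': [0.109, 0.699, 0.318], 'wrist_torque': [0.037, -0.02, 0.011], 'gripper_width': 85.463}
scene [ 860. -339.  867.]
scene board 0.23 [352.2 164.1] [600.2  72.5 260.9]
scene bracket_a 0.94 [330.9 152.5] [552.6  78.8 250.3]
scene bracket_a 0.93 [246.2 251.5] [ 559.5 -145.2  242.6]
scene bracket_b 0.94 [330.9 152.5] [552.6  78.8 250.3]
scene bracket_b 0.93 [246.2 251.5] [ 559.5 -145.2  242.6]
scene hook_a_peg 0.81 [379.1 172.3] [645.4  82.8 263.1]
scene hook_b_peg 0.87 [292.6 216.9] [579.9 -58.5 248.3]
scene hook_b_seat 0.64 [274.6 232. ] [569.7 -91.7 237.4]
scene pattern_tab 0.96 [356.2 157.6] [600.3  83.3 266.7]
scene pattern_window 0.93 [356.4 159.9] [600.4  84.2 260.1]
scene last 0.82 [371.5 294.1] [716.1 -17.2  57. ]
scene tin 0.97 [389.3 204.1] [633.8 171.5  55.1]
scene brush 0.88 [266.6 400.7] [ 674.5 -274.2   19.1]
top [ 380.   -3. 1163.]
top board 0.96 [309.3 285. ] [504.9   2.2 166.4]
top bracket_a 0.94 [264.7 256.3] [550.3  83.1 251. ]
top bracket_a 0.57 [386.9 252.6] [ 552.4 -145.3  242.1]
top bracket_b 0.94 [264.7 256.3] [550.3  83.1 251. ]
top bracket_b 0.57 [386.9 252.6] [ 552.4 -145.3  242.1]
top hook_a_peg 0.64 [261.4 205.6] [643.6  86.9 266.8]
top hook_b_peg 0.77 [334.6 237.2] [581.8 -47.8 256. ]
top hook_b_seat 0.75 [361.  245.7] [568.  -98.  237.5]
top pattern_tab 0.82 [256.8 230.6] [594.6  95.1 272.4]
top pattern_window 0.92 [262.8 232.3] [592.6  84.8 266.1]
top last 0.92 [309.2 211.6] [688.8  -1.6  53.3]
top tin 0.76 [223.5 244.7] [614.3 193.2  64.2]
top brush 0.63 [424.5 221.7] [ 666.2 -272.9   16.5]
```

View pics/scene0.png

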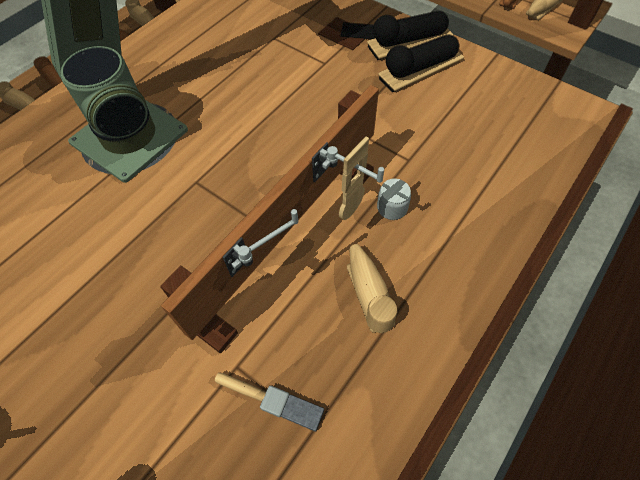

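View pics/top0.png

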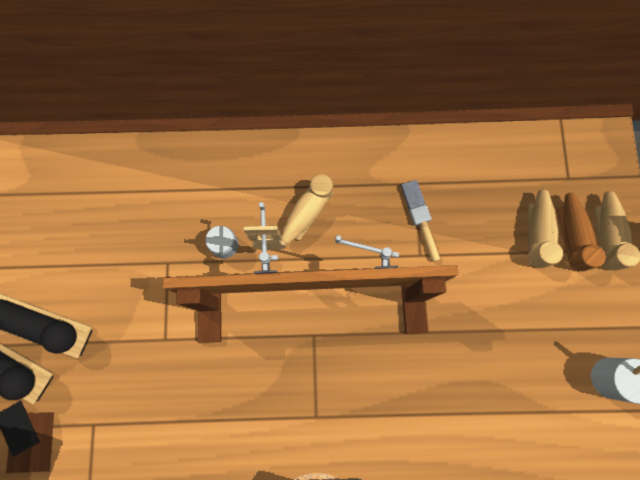

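The board is slightly turned. Hook A, carrying the pattern, is on the left: top image, hinge (265,256), peg (261,206). Hook B is on the right, folded with a small outward angle: hinge (387,252), peg (335,237). I'll triangulate these from both views.

Run:
```python
from h import *
a=vision.capture("scene");b=vision.capture("top")
T=lambda p,q: [np.round(v,1) for v in tri(a,p,b,q)]
P={"hinA":([330.9,152.5],[264.7,256.3]),"hinB":([246.2,251.5],[386.9,252.6]),"pegA":([379.1,172.3],[261.4,205.6]),"pegB":([292.6,216.9],[334.6,237.2]),"seatB":([274.6,232],[361,245.7]),"tab":([356.2,157.6],[256.8,230.6]),"win":([356.4,159.9],[262.8,232.3])}
for k,(p,q) in P.items(): print(k,*T(p,q))
# board top edge yaw from depth in top camera
pts=[]
for x in range(160,465,3):
    for y in range(262,300):
        o=dep(b,(x,y),0)
        if o is not None and 215<o[2]<230: pts.append(o)
pts=np.array(pts); print(len(pts), np.median(pts[:,2]))
(c,s,ang)=cv2.minAreaRect(pts[:,:2].astype(np.float32)); print(c,s,ang)
# pattern plate pixels near
m=vision.regions_of("top","pattern_tab")
ys,xs=np.nonzero(m[0]["region"]); Q=np.array([dep(b,(x,y),0) for x,y in zip(xs,ys) if b["depth"][y,x]>0]); Q=Q[Q[:,2]>245]
print("plate",len(Q),Q.min(0).round(),Q.max(0).round(),np.median(Q,0).round(), cv2.minAreaRect(Q[:,:2].astype(np.float32)))
```

```text
hinA [550.7  82.9 245.4] 1.9
hinB [ 554.8 -144.6  235.4] 4.2
pegA [644.8  86.6 259.3] 2.7
pegB [581.1 -52.5 244.7] 10.4
seatB [569.3 -95.3 240.2] 6.1
tab [596.7  94.7 254.6] 6.4
win [596.7  87.2 253.6] 3.3
1125 223.45982585007926
(516.795166015625, -0.270660400390625) (557.2123413085938, 55.852169036865234) 87.4720458984375
plate 293 [592.  57. 245.] [602. 119. 287.] [594.  88. 280.] ((596.7675170898438, 88.11640167236328), (61.35370635986328, 8.678582191467285), 88.3769302368164)
```

send_rows(moves=[[[-0.1, -0.1, -0.155], 0.4], [[-0.541, -0.498, -0.155], 1.56], [[-0.541, -0.498, -0.155], 1.56], [[-0.541, -0.498, -0.155], 1.56], [[-0.541, -0.498, -0.155], 1.56], [[-0.541, -0.498, -0.155], 1.56], [[-0.541, -0.498, -0.155], 1.56], [[-0.541, -0.498, -0.155], 1.56]])

```text
time: 2.02
eef_pos: [330.1, 272.3, 327.2]
tcp_rot: [3.141, -0.0, 1.829]
ft_force: [0.9, 0.4, -0.9]
gripper_width: 85.2
```

```bash
cat >> h.py <<'E'
def to(x,y,z,yaw):
    s=r.state(); p=np.array(s["eef_pos"]); w=s["tcp_rot"][2]; d=np.array([x,y,z])-p
    c,n=np.cos(w),np.sin(w)
    t=(-(yaw-w)+np.pi)%(2*np.pi)-np.pi
    print("shift",np.round([(c*d[0]+n*d[1])/1e3,(n*d[0]-c*d[1])/1e3,-d[2]/1e3],4),"turn",round(t,3))
E
python3 -c "
from h import *
st(); to(540,-90,400,1.276)"
```

```text
{'time': 2.017, 'q': [0.663, 0.037, 1.716, -0.0, 1.388, 0.405], 'eef_pos': [330.125, 272.326, 327.164], 'tcp_rot': [3.141, -0.0, 1.829], 'ft_force': [0.903, 0.358, -0.866], 'wrist_torque': [0.002, -0.026, 0.059], 'gripper_width': 85.183}
shift [-0.4039  0.1103 -0.0728] turn 0.553
```

send_rows(moves=[[[-0.404, 0.11, -0.073], 0.553], [[-0.404, 0.11, -0.073], 0.553], [[-0.404, 0.11, -0.073], 0.553], [[-0.404, 0.11, -0.073], 0.553], [[-0.404, 0.11, -0.073], 0.553], [[-0.404, 0.11, -0.073], 0.553], [[-0.404, 0.11, -0.073], 0.553], [[-0.404, 0.11, -0.073], 0.553]], claw=0.28)

```text
time: 2.68
eef_pos: [496.2, -11.3, 384.4]
tcp_rot: [3.141, -0.0, 1.281]
ft_force: [0.5, -0.0, 0.2]
gripper_width: 23.8
```

```bash
python3 -c "
from h import *
st(); to(540,-90,400,1.276)"
```

```text
{'time': 2.683, 'q': [-0.046, 0.135, 1.466, 0.0, 1.539, 0.243], 'eef_pos': [496.191, -11.262, 384.406], 'tcp_rot': [3.141, -0.0, 1.281], 'ft_force': [0.548, -0.01, 0.176], 'wrist_torque': [0.011, -0.021, -0.012], 'gripper_width': 23.775}
shift [-0.063   0.0645 -0.0156] turn 0.005
```

send_rows(moves=[[[-0.03, 0.03, -0.008], 0], [[-0.063, 0.064, -0.016], 0], [[-0.063, 0.064, -0.016], 0], [[-0.063, 0.064, -0.016], 0]])

```text
time: 3.02
eef_pos: [540.1, -90.1, 399.2]
tcp_rot: [-3.141, 0.0, 1.278]
ft_force: [-0.0, 0.2, 1.1]
gripper_width: 23.7
```

Run:
```python
from h import *
st(); c=vision.capture("wrist"); save(c,"w1"); print((-cam(c)[1].T@cam(c)[2]).round())
for k,z in (("bracket_b",235),("hook_b_peg",248),("hook_b_seat",239)):
    for l in vision.landmark_of("wrist",k)[:2]:
        P=dep(c,l["pixel"]); print(k,round(l["score"],2),np.round(l["pixel"],1),None if P is None else P.round(1),atz(c,l["pixel"],z).round(1))
```

```text
{'time': 3.017, 'q': [-0.186, 0.222, 1.323, -0.0, 1.598, 0.107], 'eef_pos': [540.131, -90.078, 399.21], 'tcp_rot': [-3.141, 0.0, 1.278], 'ft_force': [-0.034, 0.217, 1.056], 'wrist_torque': [0.037, 0.064, -0.021], 'gripper_width': 23.739}
[561. -18. 527.]
bracket_b 0.94 [359.3 282. ] [ 554.3 -145.2  240.8] [ 554.1 -147.8  235. ]
bracket_b 0.59 [362.3 217.2] [569.8 -97.6 237.1] [569.8 -98.2 235. ]
hook_b_peg 0.95 [360.8 159. ] [578.3 -53.5 258.9] [579. -55. 248.]
hook_b_seat 0.59 [359.8 217.8] [567.9 -97.5 237.2] [567.8 -97.  239. ]
```

View pics/w1.png

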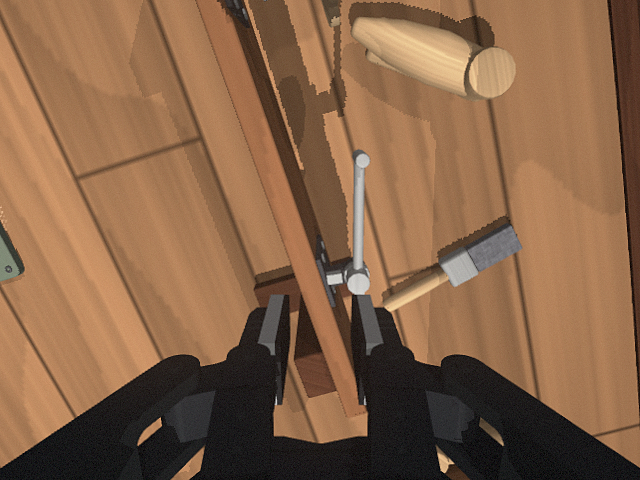

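Wrist view: hinge B at pixel (359,282), peg at (361,159). That gives hinge (554,-146.5), peg (578.6,-54.3), arm angle about 1.31. Next I'll cage the peg between partly open pads.

```bash
python3 -c "
from h import *
to(578.6,-54.3,256,1.312)"
```

```text
shift [0.0422 0.0296 0.1438] turn -0.029
```

send_rows(moves=[[[0.021, 0.015, 0.02], -0.029], [[0.042, 0.03, 0.05], -0.03], [[0.042, 0.03, 0.08], -0.03], [[0.042, 0.03, 0.11], -0.03], [[0.042, 0.03, 0.128], -0.03], [[0.042, 0.03, 0.138], -0.03], [[0.042, 0.03, 0.143], -0.03], [[0.042, 0.03, 0.143], -0.03]])

```text
time: 3.88
eef_pos: [579.4, -55.2, 256.7]
tcp_rot: [-3.141, -0.0, 1.313]
ft_force: [-0.0, 0.6, -1.2]
gripper_width: 24.3
```

Run:
```python
from h import *
st(); c=vision.capture("wrist"); save(c,"w2")
for k in ("hook_b_peg",):
    for l in vision.landmark_of("wrist",k)[:2]:
        P=dep(c,l["pixel"]); print(k,round(l["score"],2),np.round(l["pixel"],1),None if P is None else P.round(1),atz(c,l["pixel"],246).round(1))
# arc plan from theta0: rows in tool frame, circle radius 95.4
d=np.arange(1,9)*0.08
print(np.round(np.c_[95.4*(np.cos(d)-1),95.4*np.sin(d)],1).tolist())
```

```text
{'time': 3.883, 'q': [-0.115, 0.324, 1.529, 0.0, 1.289, 0.143], 'eef_pos': [579.369, -55.218, 256.712], 'tcp_rot': [-3.141, -0.0, 1.313], 'ft_force': [-0.026, 0.616, -1.168], 'wrist_torque': [-0.035, 0.05, -0.015], 'gripper_width': 24.262}
hook_b_peg 0.81 [321.8 319.3] [580.8 -50.2 255.5] [579.5 -55.2 246. ]
[[-0.3, 7.6], [-1.2, 15.2], [-2.7, 22.7], [-4.8, 30.0], [-7.5, 37.2], [-10.8, 44.1], [-14.6, 50.7], [-18.9, 57.0]]
```

View pics/w2.png

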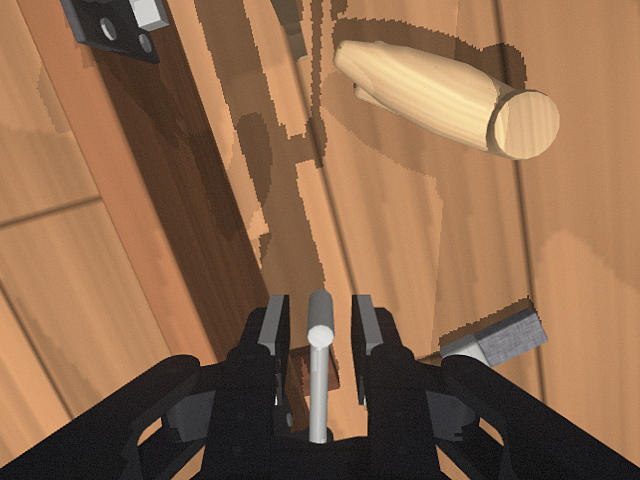

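The peg sits centred between the pads at pixel (320,335). Now I'll swing it out along the arc.

send_rows(moves=[[[-0.0003, 0.0076], 0.08]])

```text
$.moves[0][0]: bad value
```

send_rows(moves=[[[-0.0003, 0.0076, 0], 0.08], [[-0.0012, 0.0152, 0], 0.16], [[-0.0027, 0.0227, 0], 0.24], [[-0.0048, 0.03, 0], 0.32], [[-0.0075, 0.0372, 0], 0.4], [[-0.0108, 0.0441, 0], 0.48], [[-0.0146, 0.0507, 0], 0.56], [[-0.0189, 0.057, 0], 0.64]])

```text
time: 4.65
eef_pos: [630.0, -89.0, 258.5]
tcp_rot: [3.141, -0.001, 0.668]
ft_force: [-2.5, 1.0, 1.0]
gripper_width: 23.7
```

send_rows(moves=[[[-0.0003, 0.0076, 0], 0.08], [[-0.0012, 0.0152, 0], 0.16], [[-0.0027, 0.0227, 0], 0.24], [[-0.0043, 0.0282, 0], 0.3], [[-0.0043, 0.0282, 0], 0.3]])

```text
time: 5.07
eef_pos: [644.8, -114.5, 258.3]
tcp_rot: [3.14, -0.002, 0.37]
ft_force: [0.1, 0.5, -0.2]
gripper_width: 24.0
```

send_rows(moves=[[[-0.0001, 0.0038, 0], 0.04], [[-0.0003, 0.0065, 0], 0.068]])

```text
time: 5.23
eef_pos: [646.4, -119.4, 258.0]
tcp_rot: [-3.141, -0.002, 0.304]
ft_force: [-1.7, 2.2, 1.5]
gripper_width: 24.1
```

send_rows(moves=[[[-0.0001, 0.0033, 0], 0.035]])

```text
time: 5.32
eef_pos: [647.3, -122.5, 257.9]
tcp_rot: [-3.141, -0.001, 0.269]
ft_force: [-1.3, 1.1, 0.8]
gripper_width: 23.6
```

send_rows(moves=[[[-0.0001, 0.0033, 0], 0.035]])

```text
time: 5.4
eef_pos: [648.0, -125.8, 257.9]
tcp_rot: [-3.141, -0.001, 0.233]
ft_force: [-1.8, 1.9, 0.9]
gripper_width: 23.5
```

send_rows(moves=[[[-0.0001, 0.0033, 0], 0.035]])

```text
time: 5.48
eef_pos: [648.7, -129.1, 257.9]
tcp_rot: [-3.141, -0.001, 0.198]
ft_force: [-1.3, 2.3, 0.4]
gripper_width: 24.1
```

send_rows(moves=[[[-0.0001, 0.0033, 0], 0.035]])

```text
time: 5.57
eef_pos: [649.2, -132.3, 257.8]
tcp_rot: [-3.141, -0.001, 0.163]
ft_force: [-2.0, 1.6, 1.2]
gripper_width: 24.2
```

send_rows(moves=[[[-0.0001, 0.0033, 0], 0.035]])

```text
time: 5.65
eef_pos: [649.6, -135.5, 257.8]
tcp_rot: [-3.141, -0.001, 0.128]
ft_force: [-1.2, 1.9, 1.0]
gripper_width: 24.0
```

send_rows(moves=[[[-0.0001, 0.0033, 0], 0.035]])

```text
time: 5.73
eef_pos: [649.9, -138.8, 257.8]
tcp_rot: [-3.141, -0.001, 0.093]
ft_force: [-0.3, 2.4, 0.7]
gripper_width: 24.2
```

send_rows(moves=[[[-0.0001, 0.0033, 0], 0.035]])

```text
time: 5.82
eef_pos: [650.2, -142.1, 257.8]
tcp_rot: [-3.141, -0.001, 0.058]
ft_force: [-2.1, 1.9, 0.9]
gripper_width: 23.8
```

send_rows(moves=[[[-0.0001, 0.0033, 0], 0.035]])

```text
time: 5.9
eef_pos: [650.3, -145.4, 257.8]
tcp_rot: [-3.141, -0.001, 0.023]
ft_force: [-2.5, 2.5, 1.1]
gripper_width: 24.0
```

send_rows(moves=[[[-0.0001, 0.0033, 0], 0.035]])

```text
time: 5.98
eef_pos: [650.3, -148.7, 257.8]
tcp_rot: [-3.141, -0.001, -0.012]
ft_force: [-2.1, 2.1, 0.2]
gripper_width: 23.8
```

send_rows(moves=[[[-0.0001, 0.0033, 0], 0.035]])

```text
time: 6.07
eef_pos: [650.1, -152.0, 257.8]
tcp_rot: [-3.141, -0.001, -0.047]
ft_force: [-1.0, 1.7, 1.1]
gripper_width: 23.8
```

send_rows(moves=[[[-0.0001, 0.0033, 0], 0.035]])

```text
time: 6.15
eef_pos: [649.9, -155.2, 257.8]
tcp_rot: [-3.141, -0.001, -0.082]
ft_force: [-1.1, 2.0, 1.9]
gripper_width: 23.8
```

send_rows(moves=[[[-0.0001, 0.0033, 0], 0.035]])

```text
time: 6.23
eef_pos: [649.6, -158.5, 257.8]
tcp_rot: [-3.141, -0.001, -0.117]
ft_force: [-0.8, 2.3, 0.9]
gripper_width: 23.8
```

send_rows(moves=[[[-0.0001, 0.0033, 0], 0.035]])

```text
time: 6.32
eef_pos: [649.1, -161.7, 257.8]
tcp_rot: [-3.14, -0.001, -0.152]
ft_force: [-1.9, 2.7, 1.4]
gripper_width: 24.1
```

send_rows(moves=[[[-0.0001, 0.0026, 0], 0.027]])

```text
time: 6.4
eef_pos: [648.6, -164.5, 257.7]
tcp_rot: [-3.141, -0.001, -0.179]
ft_force: [-1.6, 2.9, -0.0]
gripper_width: 23.9
```

send_rows(moves=[[[-0.0001, 0.0026, 0], 0.027]])

```text
time: 6.48
eef_pos: [648.2, -166.6, 257.6]
tcp_rot: [-3.139, -0.001, -0.206]
ft_force: [-0.6, 7.2, 1.6]
gripper_width: 23.8
```

Resistance has jumped from about 2.5 N to about 7 N. One hold row will confirm the stop.

send_rows(moves=[[[0, 0, 0], 0]])

```text
time: 6.57
eef_pos: [648.2, -166.6, 257.5]
tcp_rot: [-3.139, -0.001, -0.206]
ft_force: [-0.2, 3.0, 1.3]
gripper_width: 24.1
```

send_rows(moves=[[[0, 0.001, 0], 0.01], [[0, 0.001, 0], 0.01]])

```text
time: 6.73
eef_pos: [648.1, -166.7, 257.3]
tcp_rot: [-3.138, -0.0, -0.215]
ft_force: [-0.4, 6.8, 1.9]
gripper_width: 23.8
```

Stop confirmed: I commanded 1 mm more, it moved 0.1 mm, and the push held at 6.8 N. Backing off, lifting, and viewing both hooks.

send_rows(moves=[[[0, -0.004, 0], 0], [[0, -0.0075, 0], 0], [[0, -0.0075, -0.02], 0], [[0, -0.0075, -0.05], 0], [[-0.03, -0.03, -0.09], -0.1], [[-0.06, -0.06, -0.12], -0.22], [[-0.07, -0.09, -0.14], -0.34], [[-0.08, -0.12, -0.14], -0.46]])

```text
time: 7.4
eef_pos: [596.1, -40.2, 400.2]
tcp_rot: [3.137, -0.007, 0.247]
ft_force: [0.5, 1.2, 0.2]
gripper_width: 23.8
```

Run:
```python
from h import *
st(); to(520,0,410,1.61)
c=vision.capture("top")
for k,z in (("bracket_b",237),("hook_b_peg",248),("hook_b_seat",237),("hook_a_peg",258)):
    for l in vision.landmark_of("top",k)[:2]:
        P=dep(c,l["pixel"]); print(k,round(l["score"],2),np.round(l["pixel"],1),None if P is None else P.round(1),atz(c,l["pixel"],z).round(1))
```

```text
{'time': 7.4, 'q': [-0.085, 0.304, 1.208, -0.002, 1.622, 1.238], 'eef_pos': [596.107, -40.209, 400.219], 'tcp_rot': [3.137, -0.007, 0.247], 'ft_force': [0.542, 1.193, 0.201], 'wrist_torque': [0.039, -0.026, 0.001], 'gripper_width': 23.85}
shift [-0.0639 -0.0576 -0.0098] turn -1.363
hook_a_peg 0.73 [260.2 206.4] [642.2  89.1 266.7] [644.7  90.  258. ]
hook_a_peg 0.38 [306.2 209.9] [575.7   2.1 469.8] [635.4   3.7 258. ]
```

send_rows(moves=[[[0, -0.02, -0.01], -0.12], [[0, -0.04, -0.01], -0.24], [[0, -0.06, -0.01], -0.36], [[0, -0.08, -0.01], -0.48], [[0, -0.09, -0.01], -0.6], [[0, -0.09, -0.01], -0.72], [[0, -0.09, -0.01], -0.84], [[0, -0.09, -0.01], -0.96]], claw=0.5)

```text
time: 8.32
eef_pos: [574.8, 46.5, 404.2]
tcp_rot: [-3.14, 0.002, 1.208]
ft_force: [-0.1, -1.1, -1.0]
gripper_width: 42.9
```

Run:
```python
from h import *
st(); to(580,50,410,1.61)
c=vision.capture("top")
for k,z in (("hook_b_peg",248),("hook_b_seat",237)):
    for l in vision.landmark_of("top",k)[:2]:
        P=dep(c,l["pixel"]); print(k,round(l["score"],2),np.round(l["pixel"],1),None if P is None else P.round(1),atz(c,l["pixel"],z).round(1))
```

```text
{'time': 8.317, 'q': [0.061, 0.273, 1.242, -0.001, 1.629, 0.424], 'eef_pos': [574.827, 46.496, 404.176], 'tcp_rot': [-3.14, 0.002, 1.208], 'ft_force': [-0.146, -1.11, -1.006], 'wrist_torque': [-0.066, -0.037, -0.01], 'gripper_width': 42.938}
shift [ 0.0051  0.0036 -0.0058] turn -0.402
hook_b_peg 0.73 [388.8 200.7] [ 648.6 -152.1  258.1] [ 651.6 -153.8  248. ]
hook_b_seat 0.72 [388.2 226. ] [ 604.7 -151.5  237.6] [ 604.8 -151.6  237. ]
```

send_rows(moves=[[[0.005, 0.004, -0.006], -0.12], [[0.005, 0.004, -0.006], -0.24], [[0.005, 0.004, -0.006], -0.36], [[0.005, 0.004, -0.006], -0.4], [[0.005, 0.004, -0.006], -0.4]])

```text
time: 8.88
eef_pos: [580.2, 50.3, 410.9]
tcp_rot: [-3.141, 0.0, 1.601]
ft_force: [-0.4, -0.5, -0.2]
gripper_width: 42.4
```

Run:
```python
from h import *
st(); c=vision.capture("wrist"); save(c,"w3")
for k,z in (("bracket_a",245),("hook_a_peg",257),("pattern_tab",286),("pattern_window",248)):
    for l in vision.landmark_of("wrist",k)[:2]:
        P=dep(c,l["pixel"]); print(k,round(l["score"],2),np.round(l["pixel"],1),None if P is None else P.round(1),atz(c,l["pixel"],z).round(1))
m=vision.regions_of("wrist","pattern_tab")
ys,xs=np.nonzero(m[0]["region"]); Q=np.array([dep(c,(x,y),0) for x,y in zip(xs,ys) if c["depth"][y,x]>0])
T=Q[Q[:,2]>np.percentile(Q[:,2],99)-4]
print(len(Q),Q[:,2].max(),len(T),T.min(0).round(),T.max(0).round(),cv2.minAreaRect(T[:,:2].astype(np.float32)))
```

```text
{'time': 8.883, 'q': [0.067, 0.282, 1.213, -0.0, 1.648, 0.037], 'eef_pos': [580.155, 50.3, 410.938], 'tcp_rot': [-3.141, 0.0, 1.601], 'ft_force': [-0.442, -0.492, -0.249], 'wrist_torque': [0.065, 0.003, -0.015], 'gripper_width': 42.394}
bracket_a 0.92 [278.7 168.6] [549.1  86.5 249.8] [548.6  85.8 245. ]
bracket_a 0.67 [288.7 421.4] [ 557.2 -139.7  241.3] [ 557.4 -136.4  245. ]
hook_a_peg 0.8 [413.3 172.6] [640.7  88.9 266.3] [642.9  87.6 257. ]
pattern_tab 0.61 [344.9 173.8] [593.9  89.1 283.3] [593.7  89.5 286. ]
pattern_window 0.72 [344.7 166.4] [593.5  93.8 283.9] [595.8  89.2 248. ]
2025 285.88316211981567 1180 [592.  57. 281.] [600. 118. 286.] ((595.9741821289062, 87.55915832519531), (61.315521240234375, 8.081138610839844), 89.71000671386719)
```

View pics/w3.png

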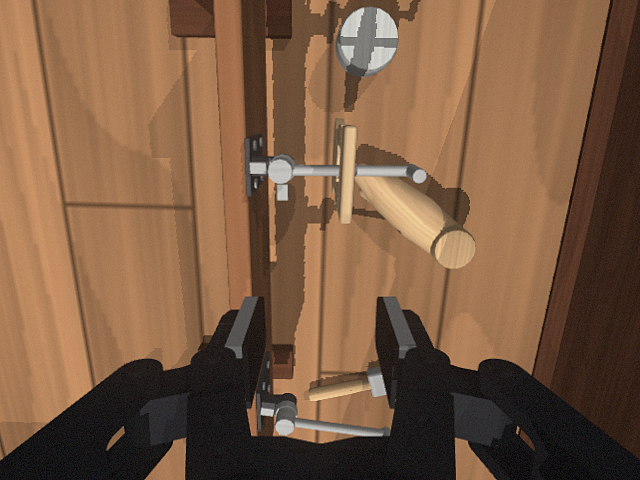

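Wrist view: the pattern plate runs along y at pixel (345,172), with plate centre (596,87.6) and top z 285. Hinge A is at (281,170) and peg A at (418,176). B is swung out at lower left. Next I'll move over the tab and descend.

```bash
python3 -c "
from h import *
to(596,87.6,269,1.58)"
```

```text
shift [0.0361 0.0173 0.1425] turn 0.023
```

send_rows(moves=[[[0.018, 0.009, 0.02], 0.02], [[0.036, 0.017, 0.05], 0.02], [[0.036, 0.017, 0.08], 0.02], [[0.036, 0.017, 0.105], 0.02], [[0.036, 0.017, 0.125], 0.02], [[0.036, 0.017, 0.138], 0.02], [[0.036, 0.017, 0.142], 0.02], [[0.036, 0.017, 0.142], 0.02]])

```text
time: 9.85
eef_pos: [595.2, 87.7, 268.5]
tcp_rot: [-3.139, 0.0, 1.584]
ft_force: [-0.1, -0.4, -0.5]
gripper_width: 42.4
```

Run:
```python
from h import *
st(); c=vision.capture("wrist"); save(c,"w4")
```

```text
{'time': 9.85, 'q': [0.127, 0.35, 1.46, 0.0, 1.334, 0.114], 'eef_pos': [595.173, 87.7, 268.537], 'tcp_rot': [-3.139, 0.0, 1.584], 'ft_force': [-0.111, -0.39, -0.536], 'wrist_torque': [-0.028, 0.0, 0.004], 'gripper_width': 42.378}
```

View pics/w4.png

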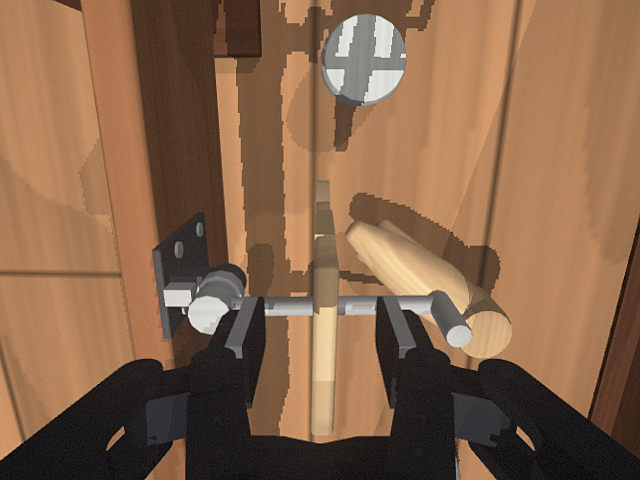

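The tab is centred between the pads (column 324, mid-gap 321). Closing.

send_rows(moves=[[[0, 0, 0], 0], [[0, 0, 0], 0], [[0, 0, 0], 0], [[0, 0, 0], 0], [[0, 0, 0], 0], [[0, 0, 0], 0]], claw=0, newtons=45)

```text
time: 10.4
eef_pos: [596.0, 87.8, 270.5]
tcp_rot: [3.14, -0.0, 1.585]
ft_force: [0.1, 0.6, 3.0]
gripper_width: 7.0
```

send_rows(moves=[[[0, 0, -0.004], 0], [[0, 0, -0.01], 0], [[0, 0, -0.016], 0], [[0, 0, -0.022], 0], [[0, 0, -0.027], 0], [[0, 0, -0.029], 0], [[0, 0, -0.029], 0]])

```text
time: 10.98
eef_pos: [595.9, 87.8, 299.4]
tcp_rot: [3.14, -0.0, 1.585]
ft_force: [-0.4, 0.5, -1.0]
gripper_width: 7.1
```

Run:
```python
from h import *
st(); c=vision.capture("wrist"); save(c,"w5"); s=vision.capture("scene"); cv2.imwrite("pics/s5.png",cv2.resize(cv2.cvtColor(s["color"],cv2.COLOR_RGB2BGR)[80:260,250:490],None,fx=3,fy=3,interpolation=cv2.INTER_CUBIC))
```

```text
{'time': 10.983, 'q': [0.127, 0.336, 1.405, 0.0, 1.4, 0.113], 'eef_pos': [595.863, 87.811, 299.416], 'tcp_rot': [3.14, -0.0, 1.585], 'ft_force': [-0.377, 0.518, -1.009], 'wrist_torque': [0.008, -0.04, 0.026], 'gripper_width': 7.138}
```

View pics/s5.png

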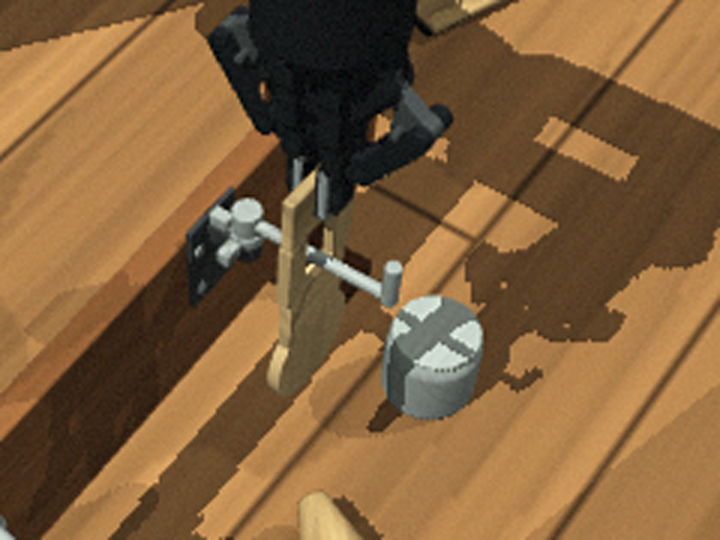

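The pattern is lifted, with the arm running through the window. Carrying it out along arm A.

send_rows(moves=[[[0, 0.006, 0], 0], [[0, 0.014, 0], 0], [[0, 0.022, 0], 0], [[0, 0.03, 0], 0], [[0, 0.038, 0], 0]])

```text
time: 11.5
eef_pos: [634.7, 88.3, 298.3]
tcp_rot: [-3.141, -0.0, 1.585]
ft_force: [0.5, -0.1, -1.2]
gripper_width: 7.2
```

send_rows(moves=[[[0, 0.008, 0], 0], [[0, 0.016, 0], 0], [[0, 0.024, 0], 0], [[0, 0.032, 0], 0], [[0, 0.04, 0], 0], [[0, 0.044, 0], 0]])

```text
time: 12.0
eef_pos: [678.8, 88.9, 298.3]
tcp_rot: [3.141, -0.0, 1.585]
ft_force: [0.4, 0.3, -1.0]
gripper_width: 7.1
```

Run:
```python
from h import *
st(); b=vision.capture("top"); a=vision.capture("scene")
for n,c in (("top",b),("scene",a)):
  for k,z in (("bracket_b",241),("hook_b_peg",247),("hook_b_seat",237),("hook_a_peg",257)):
    for l in vision.landmark_of(n,k)[:2]:
        P=dep(c,l["pixel"]); print(n,k,round(l["score"],2),np.round(l["pixel"],1),None if P is None else P.round(1),atz(c,l["pixel"],z).round(1))
```

```text
{'time': 12.0, 'q': [0.113, 0.477, 1.187, 0.0, 1.478, 0.099], 'eef_pos': [678.765, 88.892, 298.313], 'tcp_rot': [3.141, -0.0, 1.585], 'ft_force': [0.389, 0.336, -0.974], 'wrist_torque': [-0.036, -0.041, 0.04], 'gripper_width': 7.123}
top bracket_b 0.64 [386.5 252.2] [ 553.3 -144.8  241.3] [ 553.4 -144.8  241. ]
top hook_b_peg 0.72 [389.4 202.7] [ 646.9 -154.3  250.3] [ 647.9 -154.9  247. ]
top hook_b_seat 0.69 [386.9 225. ] [ 607.  -149.3  236.6] [ 606.9 -149.2  237. ]
scene bracket_b 0.89 [327.9 151.4] [546.9  78.  249.9] [542.4  84.  241. ]
scene bracket_b 0.79 [244.4 250.9] [ 556.5 -145.9  242.2] [ 555.9 -145.5  241. ]
scene hook_b_peg 0.67 [286.8 290.4] [ 652.1 -161.2  253.4] [ 649.9 -159.3  247. ]
scene hook_b_seat 0.86 [267.4 272. ] [ 605.2 -150.8  237.6] [ 604.9 -150.6  237. ]
scene hook_a_peg 0.84 [383.4 173.4] [651.   87.4 259.6] [650.1  89.2 257. ]
scene hook_a_peg 0.72 [399.  169.2] [682.5  72.5 309.5] [665.8 111.3 257. ]
```

send_rows(moves=[[[-0.012, 0, 0], 0], [[-0.035, 0, 0], 0.01], [[-0.062, 0, 0], 0.03], [[-0.09, 0, 0], 0.05], [[-0.118, 0, 0.002], 0.07], [[-0.146, 0, 0.004], 0.09], [[-0.174, 0, 0.006], 0.11], [[-0.2, 0, 0.009], 0.114]])

```text
time: 13.17
eef_pos: [680.0, -113.7, 289.9]
tcp_rot: [3.141, 0.001, 1.469]
ft_force: [-0.1, 0.8, -1.3]
gripper_width: 6.8
```

```bash
python3 -c "
from h import *
st();to(681.4,-158.6,290,1.471)"
```

```text
{'time': 13.167, 'q': [-0.182, 0.487, 1.189, -0.001, 1.465, -0.081], 'eef_pos': [679.979, -113.721, 289.905], 'tcp_rot': [3.141, 0.001, 1.469], 'ft_force': [-0.119, 0.824, -1.271], 'wrist_torque': [-0.021, -0.017, -0.02], 'gripper_width': 6.841}
shift [-0.0445  0.006  -0.0001] turn -0.002
```

send_rows(moves=[[[-0.015, 0.002, 0], 0], [[-0.03, 0.004, 0], 0], [[-0.041, 0.006, 0], 0], [[-0.0445, 0.006, 0], 0], [[-0.0445, 0.006, 0], 0]])

```text
time: 13.58
eef_pos: [682.0, -156.3, 289.6]
tcp_rot: [3.141, -0.0, 1.47]
ft_force: [0.1, -0.3, -1.0]
gripper_width: 7.3
```

Run:
```python
from h import *
st(); c=vision.capture("wrist"); s=vision.capture("scene"); 
A=cv2.resize(cv2.cvtColor(s["color"],cv2.COLOR_RGB2BGR)[190:370,180:360],None,fx=2.2,fy=2.2,interpolation=cv2.INTER_CUBIC); B=cv2.resize(cv2.cvtColor(c["color"],cv2.COLOR_RGB2BGR)[180:480,60:560],(396,238))
print(A.shape)
cv2.imwrite("pics/s6.png",np.hstack([A,np.vstack([B,np.zeros((A.shape[0]-238,396,3),np.uint8)])]))
```

```text
{'time': 13.583, 'q': [-0.242, 0.506, 1.159, 0.0, 1.477, -0.141], 'eef_pos': [681.983, -156.325, 289.65], 'tcp_rot': [3.141, -0.0, 1.47], 'ft_force': [0.098, -0.337, -1.001], 'wrist_torque': [0.026, -0.03, 0.021], 'gripper_width': 7.294}
(396, 396, 3)
```

View pics/s6.png

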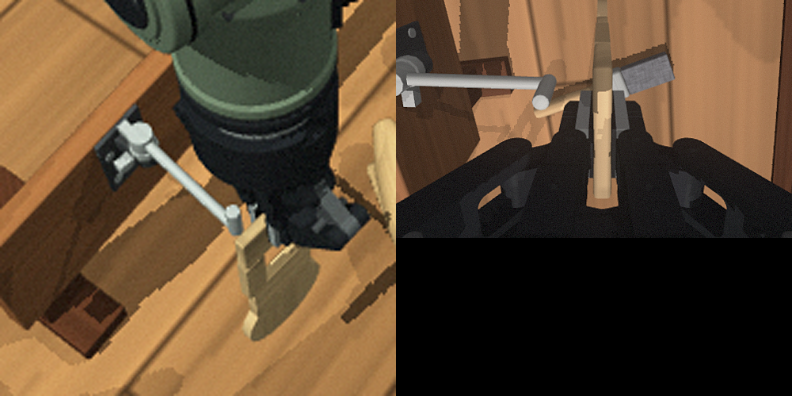

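The pattern is just outside B's peg, which shows at composite (233,218) and (543,95). I'll check the lateral offset of the arm line in the wrist camera.

Run:
```python
from h import *
c=vision.capture("wrist"); 
for k,z in (("bracket_b",241),("hook_b_peg",246),("hook_b_seat",237),("pattern_tab",280)):
    for l in vision.landmark_of("wrist",k)[:2]:
        P=dep(c,l["pixel"]); print(k,round(l["score"],2),np.round(l["pixel"],1),None if P is None else P.round(1),atz(c,l["pixel"],z).round(1))
m=vision.regions_of("wrist","hook_b_peg")
for q in m[:2]:
    ys,xs=np.nonzero(q["region"]); Q=np.array([dep(c,(x,y),0) for x,y in zip(xs,ys) if c["depth"][y,x]>0]); 
    print(len(Q),Q.min(0).round(),Q.max(0).round())
    T=Q[Q[:,2]>256]; print("pegtop",T.mean(0).round(1) if len(T) else None)
    L=Q[(Q[:,2]>230)&(Q[:,2]<238.5)&(Q[:,0]>570)&(Q[:,0]<640)]
    if len(L)>20: print("arm line y=a x+b",np.polyfit(L[:,0],L[:,1],1),"z",np.percentile(L[:,2],90), "y@605",np.polyval(np.polyfit(L[:,0],L[:,1],1),605))
```

```text
bracket_b 0.81 [ 63.7 281.1] [ 560.3 -143.5  241.1] [ 560.2 -143.5  241. ]
hook_b_peg 0.63 [247.7 300.1] [ 649.8 -154.4  256.7] [ 647.2 -159.4  246. ]
hook_b_seat 0.89 [160.  287.2] [ 603.7 -152.6  237.2] [ 603.7 -152.7  237. ]
hook_b_seat 0.27 [319.2 327.8] [ 682.1 -145.4  301.8] [ 678.3 -182.2  237. ]
5171 [ 506. -267.   -2.] [ 652. -137.  260.]
pegtop [ 647.9 -157.6  258.7]
arm line y=a x+b [ -0.13383788 -70.60293539] z 237.45103659320705 y@605 -151.5748525669648
5252 [ 657. -431.   -2.] [ 689. -122.  305.]
pegtop [ 682.3 -147.3  298.1]
```

```bash
python3 -c "
from h import *
to(682,-161.9,290,1.438)"
```

```text
shift [-0.0066  0.0007 -0.0003] turn 0.034
```

send_rows(moves=[[[-0.004, 0.0005, 0], 0.02], [[-0.0066, 0.0007, 0], 0.034], [[-0.0066, 0.0007, 0], 0.034], [[-0.0066, 0.0007, 0], 0.034]])

```text
time: 14.32
eef_pos: [681.9, -162.9, 289.5]
tcp_rot: [-3.142, -0.0, 1.436]
ft_force: [-0.5, 0.4, -0.6]
gripper_width: 7.4
```

send_rows(moves=[[[0, -0.007, 0], 0], [[0, -0.014, 0], 0], [[0, -0.022, 0], 0], [[0, -0.03, 0], 0], [[0, -0.034, 0], 0]])

```text
time: 14.73
eef_pos: [646.7, -157.8, 290.1]
tcp_rot: [-3.141, -0.0, 1.437]
ft_force: [0.1, 0.1, -1.1]
gripper_width: 7.4
```

No contact passing the peg. Continuing inward.

send_rows(moves=[[[0, -0.008, 0], 0], [[0, -0.016, 0], 0], [[0, -0.024, 0], 0], [[0, -0.032, 0], 0], [[0, -0.039, 0], 0], [[0, -0.042, 0], 0], [[0, -0.042, 0], 0]])

```text
time: 15.32
eef_pos: [605.9, -152.3, 289.9]
tcp_rot: [3.141, -0.0, 1.437]
ft_force: [0.2, 0.4, -0.3]
gripper_width: 7.3
```

send_rows(moves=[[[0, 0, 0.006], 0], [[0, 0, 0.012], 0], [[0, 0, 0.017], 0], [[0, 0, 0.021], 0], [[0, 0, 0.023], 0], [[0, 0, 0.024], 0], [[0, 0, 0.024], 0]])

```text
time: 15.9
eef_pos: [606.7, -152.4, 265.2]
tcp_rot: [-3.141, -0.0, 1.437]
ft_force: [0.2, 0.1, -1.2]
gripper_width: 7.1
```

send_rows(moves=[[[0, 0, 0.001], 0], [[0, 0, 0.002], 0], [[0, 0, 0.002], 0]])

```text
time: 16.15
eef_pos: [606.7, -152.4, 263.6]
tcp_rot: [3.141, -0.0, 1.437]
ft_force: [-0.4, 0.3, -0.9]
gripper_width: 7.5
```

send_rows(moves=[[[0, 0, 0.001], 0], [[0, 0, 0.0015], 0], [[0, 0, 0.0015], 0]])

```text
time: 16.4
eef_pos: [606.7, -152.5, 262.4]
tcp_rot: [3.141, 0.0, 1.437]
ft_force: [0.1, 0.7, -0.0]
gripper_width: 7.1
```

send_rows(moves=[[[0, 0, 0.001], 0], [[0, 0, 0.001], 0]])

```text
time: 16.57
eef_pos: [606.8, -152.5, 261.9]
tcp_rot: [3.14, 0.0, 1.437]
ft_force: [-0.7, 0.1, 3.5]
gripper_width: 7.2
```

Contact: the vertical force went from -1 to +3.5 N. Easing off slightly and opening.

send_rows(moves=[[[0, 0, -0.0006], 0], [[0, 0, -0.0006], 0], [[0, 0, -0.0006], 0]])

```text
time: 16.82
eef_pos: [606.8, -152.5, 262.0]
tcp_rot: [3.141, 0.0, 1.437]
ft_force: [-0.4, 1.0, 2.8]
gripper_width: 7.0
```

send_rows(moves=[[[0, 0, 0], 0], [[0, 0, 0], 0], [[0, 0, 0], 0], [[0, 0, 0], 0], [[0, 0, 0], 0], [[0, 0, 0], 0]], claw=0.4)

```text
time: 17.32
eef_pos: [606.6, -152.4, 261.5]
tcp_rot: [-3.141, -0.0, 1.437]
ft_force: [-0.4, -0.2, 0.4]
gripper_width: 34.2
```

send_rows(moves=[[[0, 0, -0.005], 0], [[0, 0, -0.012], 0], [[0, 0, -0.02], 0], [[0, 0, -0.035], 0], [[0, 0, -0.06], 0], [[0, 0, -0.09], 0], [[0, 0, -0.12], 0], [[0, 0, -0.14], 0]])

```text
time: 17.98
eef_pos: [606.9, -152.5, 406.2]
tcp_rot: [3.136, 0.001, 1.437]
ft_force: [-0.0, -0.9, 0.1]
gripper_width: 34.4
```

Run:
```python
from h import *
st(); c=vision.capture("wrist"); s=vision.capture("scene"); 
A=cv2.resize(cv2.cvtColor(s["color"],cv2.COLOR_RGB2BGR)[190:370,180:360],None,fx=2.2,fy=2.2,interpolation=cv2.INTER_CUBIC); B=cv2.resize(cv2.cvtColor(c["color"],cv2.COLOR_RGB2BGR),(396,297))
cv2.imwrite("pics/s7.png",np.hstack([A,np.vstack([B,np.zeros((A.shape[0]-297,396,3),np.uint8)])]))
m=vision.regions_of("wrist","pattern_tab")
ys,xs=np.nonzero(m[0]["region"]); Q=np.array([dep(c,(x,y),0) for x,y in zip(xs,ys) if c["depth"][y,x]>0])
T=Q[(Q[:,2]>265)&(Q[:,2]<285)]; print(len(Q),len(T),T.max(0).round(1),cv2.minAreaRect(T[:,:2].astype(np.float32)))
a=vision.capture("top")
for k,z in (("bracket_a",250),("hook_a_peg",256)):
    for l in vision.landmark_of("top",k)[:1]:
        P=dep(a,l["pixel"]); print(k,round(l["score"],2),np.round(l["pixel"],1),None if P is None else P.round(1),atz(a,l["pixel"],z).round(1))
```

```text
{'time': 17.983, 'q': [-0.265, 0.356, 1.117, 0.0, 1.663, -0.131], 'eef_pos': [606.874, -152.49, 406.178], 'tcp_rot': [3.136, 0.001, 1.437], 'ft_force': [-0.027, -0.868, 0.092], 'wrist_torque': [0.032, 0.015, 0.023], 'gripper_width': 34.398}
1388 1078 [ 614.2 -122.7  276.8] ((606.618408203125, -153.3240509033203), (61.54670715332031, 7.6082987785339355), 82.32455444335938)
bracket_a 0.63 [263.8 255.4] [552.4  85.  249.2] [552.2  84.9 250. ]
hook_a_peg 0.59 [260.7 205. ] [644.3  88.  268.5] [648.   89.3 256. ]
```

View pics/s7.png

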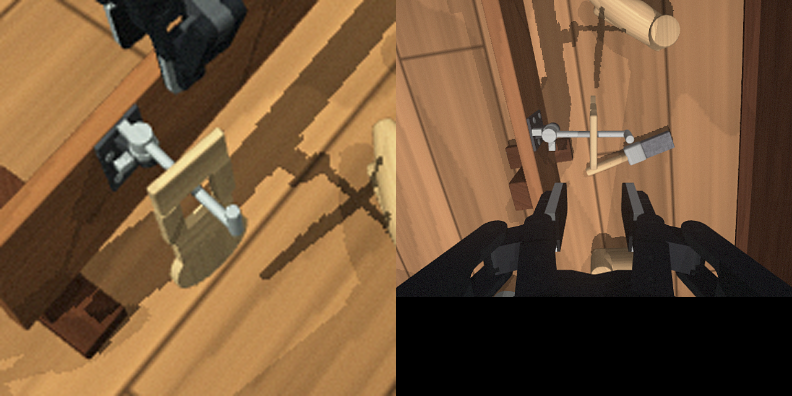

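The pattern hangs square on B's arm. Its measured centre is (606.6,-153.3), 53 mm from the hinge, and its top is at z 277. Now over to A's peg to fold A.

send_rows(moves=[[[0.02, 0, 0], 0.12], [[0.055, 0.001, 0], 0.24], [[0.09, 0.002, 0], 0.36], [[0.125, 0.003, 0], 0.48], [[0.16, 0.004, 0], 0.6], [[0.195, 0.005, 0], 0.72], [[0.225, 0.006, 0], 0.84], [[0.243, 0.006, 0], 0.96]], claw=0.28)

```text
time: 18.95
eef_pos: [644.9, 90.9, 399.6]
tcp_rot: [-3.139, 0.003, 0.474]
ft_force: [-0.1, -0.5, -0.8]
gripper_width: 23.8
```

```bash
python3 -c "
from h import *
st();to(645,87.5,300,0.035)"
```

```text
{'time': 18.95, 'q': [0.122, 0.408, 1.053, 0.001, 1.684, 1.219], 'eef_pos': [644.875, 90.926, 399.618], 'tcp_rot': [-3.139, 0.003, 0.474], 'ft_force': [-0.108, -0.501, -0.829], 'wrist_torque': [-0.017, -0.002, -0.018], 'gripper_width': 23.806}
shift [-0.0015  0.0031  0.0996] turn 0.439
```

send_rows(moves=[[[-0.0015, 0.003, 0], 0.12], [[-0.0015, 0.003, 0.015], 0.24], [[-0.0015, 0.003, 0.04], 0.36], [[-0.0015, 0.003, 0.07], 0.44], [[-0.0015, 0.003, 0.09], 0.44], [[-0.0015, 0.003, 0.1], 0.44], [[-0.0015, 0.003, 0.1], 0.44]])

```text
time: 19.53
eef_pos: [643.6, 84.1, 297.8]
tcp_rot: [3.141, 0.008, 0.037]
ft_force: [0.4, -1.5, -0.1]
gripper_width: 23.6
```

Run:
```python
from h import *
st(); c=vision.capture("wrist"); save(c,"w8")
for l in vision.landmark_of("wrist","hook_a_peg")[:2]:
    P=dep(c,l["pixel"]); print(round(l["score"],2),np.round(l["pixel"],1),None if P is None else P.round(1),atz(c,l["pixel"],256).round(1))
for q in vision.regions_of("wrist","hook_a_peg")[:1]:
    ys,xs=np.nonzero(q["region"]); Q=np.array([dep(c,(x,y),0) for x,y in zip(xs,ys) if c["depth"][y,x]>0]); T=Q[(Q[:,2]>264)&(Q[:,2]<272)]; print(len(T),T.mean(0).round(1),T.min(0).round(),T.max(0).round())
```

```text
{'time': 19.533, 'q': [0.112, 0.419, 1.281, 0.0, 1.449, 1.646], 'eef_pos': [643.604, 84.113, 297.792], 'tcp_rot': [3.141, 0.008, 0.037], 'ft_force': [0.36, -1.519, -0.076], 'wrist_torque': [0.033, -0.016, 0.048], 'gripper_width': 23.575}
0.83 [312.8 285.1] [648.5  87.  267.2] [643.4  87.1 256. ]
420 [645.4  86.7 267.3] [640.  82. 264.] [650.  92. 269.]
```

View pics/w8.png

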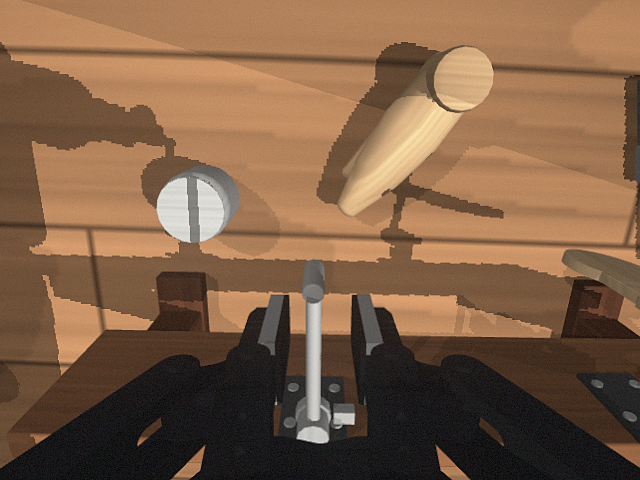

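The peg is at (645.4,86.7), image (314,290). Shifting by 2 mm, descending, then swinging it in.

send_rows(moves=[[[0.002, -0.0026, 0.004], 0], [[0.002, -0.0026, 0.012], 0], [[0.002, -0.0026, 0.02], 0], [[0.002, -0.0026, 0.027], 0], [[0.002, -0.0026, 0.032], 0], [[0.002, -0.0026, 0.032], 0]])

```text
time: 20.18
eef_pos: [646.2, 86.8, 267.8]
tcp_rot: [3.141, 0.003, 0.037]
ft_force: [-0.5, -0.6, -0.9]
gripper_width: 24.2
```

send_rows(moves=[[[-0.0003, -0.0076, 0], -0.08], [[-0.0012, -0.0152, 0], -0.16], [[-0.0027, -0.0227, 0], -0.24], [[-0.0048, -0.03, 0], -0.32], [[-0.0075, -0.0372, 0], -0.4], [[-0.0108, -0.0441, 0], -0.48], [[-0.0146, -0.0507, 0], -0.56], [[-0.0189, -0.057, 0], -0.64]])

```text
time: 20.85
eef_pos: [626.9, 143.0, 269.8]
tcp_rot: [3.139, -0.002, 0.681]
ft_force: [3.3, -0.9, -1.0]
gripper_width: 23.8
```

Run:
```python
from h import *
s=r.state(); st(); p=np.array(s["eef_pos"][:2])-[550.5,84]; print(np.hypot(*p),np.arctan2(p[1],p[0]))
```

```text
{'time': 20.85, 'q': [0.207, 0.415, 1.356, -0.001, 1.368, 1.097], 'eef_pos': [626.941, 143.013, 269.834], 'tcp_rot': [3.139, -0.002, 0.681], 'ft_force': [3.282, -0.877, -1.023], 'wrist_torque': [-0.157, -0.468, 0.072], 'gripper_width': 23.78}
96.57027279765525 0.6574406373473648
```

send_rows(moves=[[[-0.0003, -0.0076, 0.001], -0.08], [[-0.0012, -0.0152, 0.002], -0.16], [[-0.0027, -0.0227, 0.003], -0.24], [[-0.0048, -0.03, 0.003], -0.32], [[-0.0075, -0.0372, 0.003], -0.4], [[-0.0108, -0.0441, 0.003], -0.48], [[-0.0138, -0.0494, 0.003], -0.545]])

```text
time: 21.43
eef_pos: [585.4, 173.7, 267.7]
tcp_rot: [3.138, -0.003, 1.226]
ft_force: [3.2, 0.5, 0.2]
gripper_width: 24.2
```

To probe more gently I'll push on the arm close to the hinge (r≈45 mm) instead of the peg. The same angular step then gives about a quarter of the stop torque. Re-centring, lifting and moving inward.

send_rows(moves=[[[0, 0.004, 0], 0], [[0, 0.007, 0], 0], [[0, 0.007, -0.015], 0.05], [[0, 0.007, -0.035], 0.1], [[0, 0.007, -0.04], 0.1], [[0, 0.007, -0.04], 0.1]])

```text
time: 21.93
eef_pos: [592.0, 170.5, 308.2]
tcp_rot: [3.139, -0.002, 1.122]
ft_force: [0.7, 0.3, -1.5]
gripper_width: 23.9
```

Run:
```python
from h import *
c=vision.capture("wrist")
for q in vision.regions_of("wrist","hook_a_peg")[:1]:
    ys,xs=np.nonzero(q["region"]); Q=np.array([dep(c,(x,y),0) for x,y in zip(xs,ys) if c["depth"][y,x]>0]); T=Q[(Q[:,2]>264)&(Q[:,2]<272)]; print(len(T),T.mean(0).round(1),T.min(0).round(),T.max(0).round())
    p=T.mean(0)[:2]-[550.5,84]; th=np.arctan2(p[1],p[0]); print(np.hypot(*p),th)
st(); to(550.5+45*np.cos(th),84+45*np.sin(th),248,th)
```

```text
378 [590.8 171.  267.3] [586. 166. 264.] [595. 176. 270.]
95.85568825389277 1.137119053692897
{'time': 22.033, 'q': [0.262, 0.356, 1.359, -0.0, 1.428, 0.711], 'eef_pos': [590.868, 170.342, 305.922], 'tcp_rot': [-3.141, 0.001, 1.122], 'ft_force': [0.078, 0.444, 0.243], 'wrist_torque': [-0.021, -0.028, 0.018], 'gripper_width': 23.771}
shift [-0.0503  0.0004  0.0579] turn -0.015
```

send_rows(moves=[[[-0.025, 0, 0], 0], [[-0.05, 0, 0], 0], [[-0.05, 0, 0.015], -0.015], [[-0.05, 0, 0.03], -0.015], [[-0.05, 0, 0.042], -0.015], [[-0.05, 0, 0.052], -0.015], [[-0.05, 0, 0.058], -0.015], [[-0.05, 0, 0.058], -0.015]], claw=0.2)

```text
time: 22.7
eef_pos: [568.3, 125.4, 246.6]
tcp_rot: [-3.138, 0.002, 1.137]
ft_force: [0.3, -0.5, 0.2]
gripper_width: 17.2
```

Run:
```python
from h import *
st()
for D in (0.1,0.05): print(D,45*(np.cos(D)-1),45*np.sin(D))
```

```text
{'time': 22.7, 'q': [0.197, 0.332, 1.543, 0.0, 1.271, 0.631], 'eef_pos': [568.297, 125.425, 246.562], 'tcp_rot': [-3.138, 0.002, 1.137], 'ft_force': [0.252, -0.494, 0.168], 'wrist_torque': [0.033, 0.01, -0.0], 'gripper_width': 17.23}
0.1 -0.22481256248883807 4.492503749107267
0.05 -0.05623828222651728 2.249062617180525
```

send_rows(moves=[[[0, -0.0022, 0], -0.05], [[-0.0002, -0.0045, 0], -0.1], [[-0.0005, -0.0067, 0], -0.15], [[-0.0009, -0.0089, 0], -0.2]])

```text
time: 23.03
eef_pos: [562.2, 128.2, 249.2]
tcp_rot: [3.138, 0.0, 1.34]
ft_force: [3.5, -1.3, -2.0]
gripper_width: 17.1
```

send_rows(moves=[[[0, -0.0013, 0], -0.03], [[-0.0001, -0.0027, 0], -0.06]])

```text
time: 23.2
eef_pos: [559.6, 128.8, 249.1]
tcp_rot: [3.138, -0.0, 1.399]
ft_force: [3.1, -1.9, -2.6]
gripper_width: 16.9
```

send_rows(moves=[[[0, -0.0013, 0], -0.03], [[-0.0001, -0.0027, 0], -0.06]])

```text
time: 23.37
eef_pos: [557.0, 129.3, 249.2]
tcp_rot: [3.138, -0.0, 1.458]
ft_force: [3.7, -1.2, -3.2]
gripper_width: 17.0
```

send_rows(moves=[[[0, -0.0013, 0], -0.03], [[-0.0001, -0.0027, 0], -0.06]])

```text
time: 23.53
eef_pos: [554.4, 129.6, 249.2]
tcp_rot: [3.137, -0.0, 1.518]
ft_force: [3.0, -0.9, -2.7]
gripper_width: 16.8
```

send_rows(moves=[[[0, -0.0013, 0], -0.03], [[-0.0001, -0.0027, 0], -0.06]])

```text
time: 23.7
eef_pos: [551.6, 129.7, 249.2]
tcp_rot: [3.137, -0.0, 1.578]
ft_force: [3.8, -1.0, -2.7]
gripper_width: 17.1
```

send_rows(moves=[[[0, -0.0013, 0], -0.03], [[-0.0001, -0.0027, 0], -0.06]])

```text
time: 23.87
eef_pos: [549.0, 129.7, 249.2]
tcp_rot: [3.137, -0.0, 1.638]
ft_force: [4.3, -0.1, -3.1]
gripper_width: 16.9
```

send_rows(moves=[[[0, -0.0013, 0], -0.03], [[-0.0001, -0.0027, 0], -0.06]])

```text
time: 24.03
eef_pos: [546.3, 129.6, 249.2]
tcp_rot: [3.137, -0.0, 1.698]
ft_force: [3.5, 0.2, -2.5]
gripper_width: 17.0
```

send_rows(moves=[[[0, -0.0013, 0], -0.03], [[-0.0001, -0.0027, 0], -0.06]])

```text
time: 24.2
eef_pos: [545.3, 129.2, 249.5]
tcp_rot: [3.133, 0.001, 1.758]
ft_force: [10.3, 0.4, -4.3]
gripper_width: 16.6
```

The force jumped to 10.3 N at r=45 (about 5 N at the peg) and motion halted, so this is the stop. One small confirmation push, then retreat.

send_rows(moves=[[[0, -0.0008, 0], 0], [[0, -0.0008, 0], 0]])

```text
time: 24.37
eef_pos: [545.3, 129.2, 249.6]
tcp_rot: [3.131, 0.001, 1.757]
ft_force: [9.7, -0.0, -5.3]
gripper_width: 17.1
```

send_rows(moves=[[[0, 0.003, 0], 0], [[0, 0.0065, 0], 0], [[0, 0.0065, 0], 0], [[0, 0.0065, -0.01], 0], [[0, 0.0065, -0.025], 0], [[0, 0.0065, -0.05], 0], [[0, 0.0065, -0.085], 0], [[0, 0.0065, -0.12], 0]])

```text
time: 25.03
eef_pos: [546.6, 129.8, 370.4]
tcp_rot: [-3.14, -0.0, 1.757]
ft_force: [1.1, -0.3, 0.4]
gripper_width: 16.9
```

send_rows(moves=[[[0, -0.02, -0.02], 0], [[0, -0.06, -0.03], 0], [[0, -0.1, -0.03], 0], [[0, -0.14, -0.03], 0], [[0, -0.17, -0.03], 0], [[0, -0.17, -0.03], 0], [[0, -0.17, -0.03], 0]])

```text
time: 25.62
eef_pos: [379.1, 98.3, 400.4]
tcp_rot: [3.138, -0.0, 1.757]
ft_force: [0.4, 0.1, -0.3]
gripper_width: 17.1
```

Run:
```python
from h import *
st(); c=vision.capture("top"); s=vision.capture("scene")
A=cv2.resize(cv2.cvtColor(s["color"],cv2.COLOR_RGB2BGR)[110:430,160:480],(400,400)); B=cv2.resize(cv2.cvtColor(c["color"],cv2.COLOR_RGB2BGR)[150:350,150:460],(400,258))
cv2.imwrite("pics/fin.png",np.hstack([A,np.vstack([B,np.zeros((142,400,3),np.uint8)])]))
```

```text
{'time': 25.617, 'q': [0.224, -0.045, 1.619, 0.0, 1.563, 0.038], 'eef_pos': [379.136, 98.264, 400.373], 'tcp_rot': [3.138, -0.0, 1.757], 'ft_force': [0.367, 0.101, -0.318], 'wrist_torque': [0.033, -0.047, -0.022], 'gripper_width': 17.136}
```

View pics/fin.png

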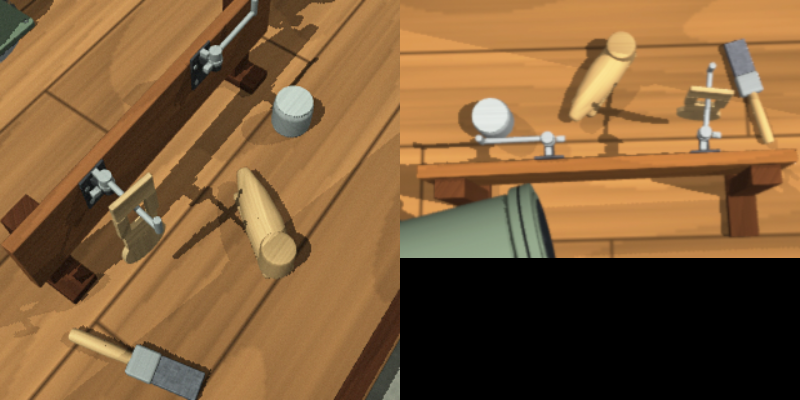

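The final picture shows A folded along the board, peg at (480,140). The pattern hangs on B, and the last, tin and brush look unmoved. Handing in.

```bash
python3 -c "
from plant import job
print(job.close_job())"
```

```text
the job is handed in; nothing more can be done
None
```

The job is done in the order asked and handed in after about 26 s of robot time; no verdict was reported.

- **Hook B out:** I swung it to its outer stop. The push rose from about 2.5 N to about 7 N at the peg, and a further 1 mm command moved it only 0.1 mm.
- **Pattern across:** I pinched the tab and lifted it about 29 mm. I carried it past A's peg and past B's peg without touching either, then lowered it until it touched, at about 3.5 N. After release it hangs square on B's arm, about 53 mm from the hinge, within the 20–82 mm allowed.
- **Hook A folded:** I pushed it in to its stop near the hinge to be gentler. The force rose from about 3.7 N to about 10 N there, roughly 5 N at the peg, and it held under one more small push.
- **Last check:** the final top and scene pictures showed A along the board, the pattern hanging on B, and the last, tin and brush looking unmoved. The gripper was well clear and the wrist force near zero.

**Disagreements in the readings:**
- The hold row right after B first hit its stop read only 3 N, so I did the extra 1 mm push to confirm.
- B's open angle came out between about −0.07 and −0.14 rad in different views. I used −0.13 rad, from the wrist-camera depth.
- I did not measure B's angle again after hanging the pattern.

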